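# Lock the shaker platform with its ball-lock pin

### The arm

A 6-joint arm with a two-finger parallel gripper is mounted at the origin on the work surface. World frame = base frame: x ahead of the robot, y to its left, z up, the work surface at z = 0. Lengths are in m, angles in rad, forces in N, time in s.
With the tool pointing down it reaches from about 0.325 to 0.775 m from the base axis. Payload 5.5 kg.
Tool frame: the origin (TCP) lies between the finger pads; the fingertips stand 8 mm ahead of it and the grasp point (between the pads) lies 11 mm behind it (tcp_to_tips is the distance from the TCP to the fingertips, in m); z points along the fingers, y is the direction in which the jaws open and shut (so a half turn about z gives the same grasp; the last joint's range is limited). The gripper opens to 88 mm and grips with 3 to 60 N. Pads are 20 mm wide; open, the fingers measure 115 mm over their backs; the gripper's body (75 mm by 178 mm) begins 61 mm behind the grasp point.
Start: joints at [1.106, 0.091, 1.231, -0, 1.82, -0.057], TCP at [0.238, 0.551, 0.231] pointing down, gripper open.
Joint ranges: [-2.87, 2.87], [-0.86, 2.18], [0.17, 2.46], [-1.51, 4.65], [0.06, 2.69], [-2.65, 2.65]. Speed limits (rad/s): [2.57, 2.57, 3.01, 3.14, 3.14, 3.14].

### API

Orientations are given as a unit quaternion [w, x, y, z].
In Python, from bench import * gives the robot as it stands. Calls block until the motion is done:
- move_to(position, orientation): joint-space move of the TCP to a pose.
- move_l(position, speed=0.15, orientation=None): straight line of the TCP; orientation=None keeps the orientation; speed is the mean speed in m/s.
- movej(angles): joint-space move.
- gripper_open() and close(): open the fingers fully, or close them until they stop; the grip force is fixed at half the most.
- hold(seconds).
- inverse_kinematics(position, orientation): joint angles nearest the present ones, or None.
- state(): the state.
- get_image(name): name is "scene" or "top"; returns a dict with "frame" (400x640x3 uint8, blue, green, red), "depth" (400x640 float32, m along the optical axis (not along the pixel's ray), 0 where there is no reading), "camera_matrix" (3x3 intrinsics, pixels), "k1" (the pictures are not rectified: a ray, as slopes to the right and down, at radius r is drawn at 1 + k1 r^2 times it, then the intrinsics apply), "view" (4x4, takes a point from world to camera coordinates). Camera axes: x right, y up, looking along -z (the intrinsics and any distortion apply to the point x, -y, -z); pixel columns grow to the right and rows downward; lengths in m; the calibration is good to about 2 mm. A picture is of the moment at which its call begins.
A pose or a line that the arm cannot do raises IKError and nothing moves.
- job_done(): hands the job in, once; it reports no verdict.
The state is a dict: "time": time; "joint_pos": joint angles; "dq": joint speeds; "joint_torque": joint torques, N m; "ee_pos": TCP position; "ee_rot": TCP orientation; "ft_force": force on the tool from outside, world axes, zero at the start; "moment": the same for the moment, N m; "finger_gap": finger opening in m.
Only numpy, scipy, OpenCV 4.12 (cv2) and the standard library are available. Lean on these libraries where they do the work, as an engineer would, in place of code of your own. Each camera call takes 0.05 s, during which the arm holds its last target. There are 200 camera calls.

### The job

Lock the shaker's platform to its base: take the ball-lock pin (the one with a push button on top) from the pin stand and stand it nose-down in the aligned holes of the two lugs on the shaker's front. Then press the button on its top so that the balls draw in and the pin slides fully home, and let go so that the button springs back and the balls lock beneath the lower lug.

Things in the scene. Friction and masses are not known exactly. Their poses are not given: they have to be found in the camera images.
- lock_pin: Steel ball-lock pin, 0.16 kg, upright in any hole of the stand. Origin: underside centre of its 36 mm wide, 4 mm thick shoulder; z up. Above it: round grip 28 mm wide from 4 to 28 mm, then a dark button 18 mm wide, top at 37.5 mm. Below: shank 16 mm wide to 44 mm, tapering to a 6 mm tip at 60 mm; four balls, 24 mm across, at 30 to 36 mm. The other two pins (domed head, cross bar) have no button.
- pin_button (a joint): The pin's button: 0 m up (balls out), 0.006 m fully pressed (balls in); springs back; 3 N starts it, 5 N presses it fully. With balls out the pin cannot pass a hole of the lugs or stand: it hangs by them, its origin 36 mm above the hole's rim. Pressed down on the button, it slides on through.
- lug_hole (a point): Centre of the 18.4 mm hole in the shaker's upper lug, at its top face, 78 mm above the table. Two fixed lugs, each 12 mm thick, 4 mm apart, stick out of the shaker's front with aligned upright holes, free below. Site z up, x back over the shaker: its platform is level with this point; 102 mm tall flasks stand on it 150 mm or more behind. Pin home: its shoulder on the lug, its origin here.
- pin_stand: Fixed grey block, 55 (x) by 215 (y) by 40 mm high, with three upright 19.5 mm holes in a row along its y axis, 75 mm apart, a pin in each. Origin: centre of its underside. Neighbouring pins stand along y; the x sides are free for fingers.
There are look-alikes about, which are no part of the job. What is shaped like the lock_pin but red is not meant.

How it is judged:
By the outcome, as a careful person would: the job done as asked, in the order asked, and still so for the second after the job is handed in, with the robot touching nothing.
It also fails if it takes over 48 s, if anything falls off the work surface, if the arm or the gripper's body presses on something with over 40 N, if the wrist force passes 120 N, or if a joint passes its speed limit or range.

## Working session

There is one attempt and no reset: what is moved stays moved. The work goes in short steps, each a Python script; the robot and the scene stay as the last script left them, time stands still between calls to the robot, and variables do not carry over. Pictures are saved under pics/ and viewed, about 8 in all and at most 12, crops included, and the job is handed in when it is done.

```bash
mkdir -p pics; ls; cat > h.py <<'E'
from bench import *
import numpy as np, cv2
def world(im,u,v,z=None,depth=None):
    K=im["camera_matrix"];k=im["k1"]
    d=cv2.undistortPoints(np.array([[[u,v]]],float),np.array(K),np.array([0,0,0,0,0.])) [0,0]
    r=d.copy()
    for _ in range(20): r=d/(1+k*(r@r))
    T=np.linalg.inv(np.array(im["view"])); ray=T[:3,:3]@np.array([r[0],-r[1],-1]); c=T[:3,3]
    if depth is None: depth=(z-c[2])/ray[2]
    return c+ray*depth
def proj(im,p):
    q=np.array(im["view"])@np.append(p,1); s=np.array([q[0],-q[1]])/-q[2]; s=s*(1+im["k1"]*(s@s))
    K=np.array(im["camera_matrix"]); return K[:2,:2]@s+K[:2,2]
E
python3 - <<'E'
from h import *
a=get_image("scene");b=get_image("top")
cv2.imwrite("pics/scene.png",a["frame"]);cv2.imwrite("pics/top.png",b["frame"])
for i in(a,b):print(i["camera_matrix"],i["k1"],np.linalg.inv(i["view"]).round(3))
s=state();print(s)
E
```

```text
pics
[[489.69088675   0.         316.8094888 ]
 [  0.         489.69088675 197.70147873]
 [  0.           0.           1.        ]] -0.04412287636689555 [[-0.793 -0.441  0.421  0.965]
 [ 0.609 -0.588  0.532  0.676]
 [ 0.013  0.678  0.735  0.888]
 [ 0.     0.     0.     1.   ]]
[[463.82327339   0.         315.2346055 ]
 [  0.         463.82327339 197.75630429]
 [  0.           0.           1.        ]] -0.12967591373037932 [[ 1.000e-03  9.950e-01 -1.020e-01  4.260e-01]
 [-9.990e-01 -2.000e-03 -3.500e-02  6.100e-02]
 [-3.500e-02  1.020e-01  9.940e-01  1.031e+00]
 [ 0.000e+00  0.000e+00  0.000e+00  1.000e+00]]
{'time': 0.1, 'joint_pos': array([ 1.10631182e+00,  9.18430863e-02,  1.23176980e+00,  5.46769998e-06,
        1.81981927e+00, -5.67432344e-02]), 'dq': array([ 0.00053005, -0.00338982, -0.00349966,  0.00135441,  0.00040916,
        0.00036096]), 'joint_torque': array([ 2.23947187e-03, -4.47858417e+01, -4.07569098e+01,  6.99372939e-02,
        2.85141746e-02, -9.35813569e-05]), 'ee_pos': array([0.2378305 , 0.55057079, 0.22958187]), 'ee_rot': array([-2.39557548e-04,  2.02460573e-01,  9.79289983e-01, -8.88014518e-04]), 'ft_force': array([-0.39214322, -0.04222974,  0.21511421]), 'moment': array([-0.01379477, -0.04426012, -0.05976918]), 'finger_gap': 0.08765751216716458}
```

View pics/scene.png

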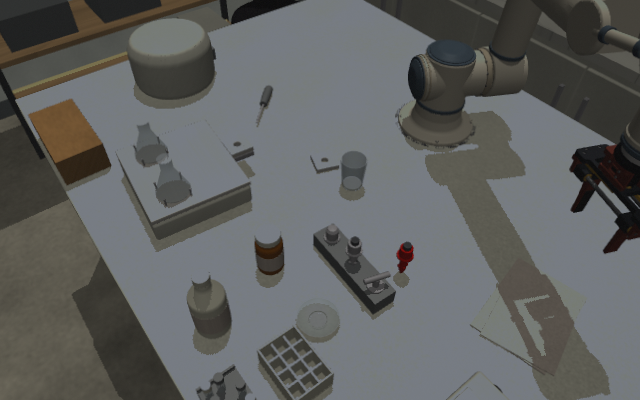

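View pics/top.png

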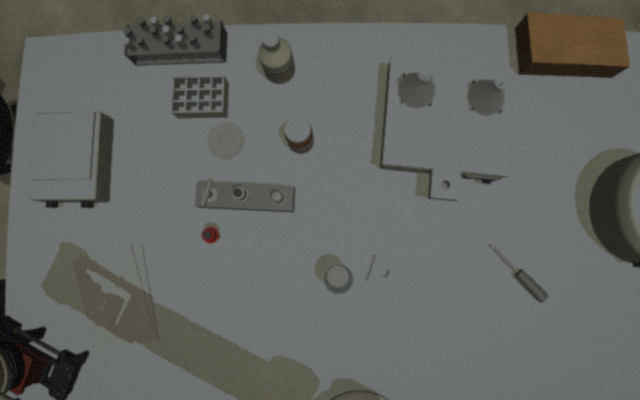

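The scene view shows the pin stand with a domed pin (333,235), a button pin (354,248) and a cross-bar pin (376,283). A red pin stands at (405,255). The shaker lug is at (238,148) and a loose holed plate at (325,160). In the top view the same things are at dome (277,197), button (239,192), cross bar (208,192), red (210,234), lug (446,184) and loose plate (382,270).

My choice is the middle pin, and I'll check it in a close crop.

```bash
python3 - <<'E'
import cv2,numpy as np
a=cv2.imread("pics/scene.png");b=cv2.imread("pics/top.png")
f=lambda i,x,y:cv2.convertScaleAbs(cv2.resize(i[y:y+70,x:x+100],None,fx=4,fy=4,interpolation=cv2.INTER_CUBIC),alpha=1.5)
cv2.imwrite("pics/crop.png",np.vstack([np.hstack([f(a,310,220),f(a,190,120)]),np.hstack([f(b,195,165),f(b,400,150)])]))
E
```

```text
(no output)
```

View pics/crop.png

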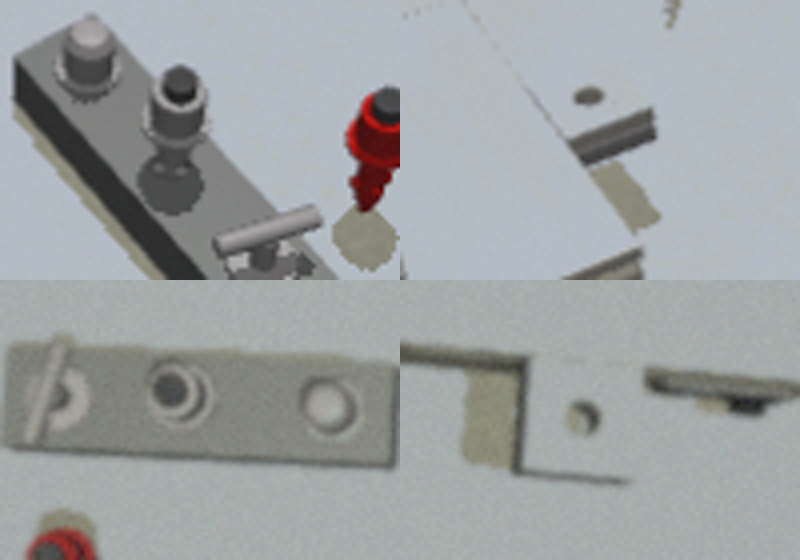

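The crop confirms that the middle pin has a dark button and a raised shoulder, and hangs by its balls. In the scene view its button is at about (355,239.5); in the top view it is at (237.5,192.5). The lug hole is at (237.3,144.2) in the scene view and (445.5,184.5) in the top view. Next I'll refine these with masks.

```bash
cat >> h.py <<'E'
def dark(im,u,v,thr,r=8):
    """Centroid of the dark blob nearest (u,v) in an upscaled window."""
    x,y=int(u)-r,int(v)-r
    g=cv2.cvtColor(im["frame"],6)[y:y+2*r+1,x:x+2*r+1]
    g=cv2.resize(g,None,fx=8,fy=8,interpolation=cv2.INTER_CUBIC)
    n,l,s,c=cv2.connectedComponentsWithStats((g<thr).astype(np.uint8))
    o=[i for i in range(1,n) if s[i,4]>150]
    i=min(o,key=lambda i:np.hypot(*((c[i]+.5)/8-.5+[x-u,y-v])))
    return (c[i]+.5)/8-.5+[x,y], s[i,2:]/np.array([8,8,64])
E
python3 - <<'E'
from h import *
S=get_image("scene");T=get_image("top")
for n,im,u,v,z in(("btn",S,355,239.5,.1135),("btn",T,237.5,192.5,.1135),("hole",S,237.3,144.2,.078),("hole",T,445.5,184.5,.078)):
    g=cv2.cvtColor(im["frame"],6)
    print(n,u,v,world(im,u,v,z).round(4),"centre grey",g[int(v),int(u)],"ring",g[int(v)-9:int(v)+10:3,int(u)],g[int(v),int(u)-9:int(u)+10:3])
    for t in((50,60,70) if n=="btn" else (85,100,115)):
        try: c,s=dark(im,u,v,t); print("  ",t,c.round(2),s.round(1),world(im,*c,z).round(4))
        except Exception as e: print(t,e)
# stand/lug edges from the top view
p=[world(T,u,v,.04) for u,v in((197.5,181),(294,184.5),(293,211.5),(196.5,207.5))];print(np.round(p,4))
print(world(T,530/4+300,472/4-70+150,.078),world(T,630/4+300,481/4-70+150,.078),world(T,430,198,.078))
for q,w in ((proj(T,[.43,.17,0]),0),):print(q)
E
```

```text
btn 355 239.5 [0.5297 0.2508 0.1135] centre grey 48 ring [123 123  82  48  53  31  61] [ 85 111  50  48  51 123 123]
   50 [354.57 241.65] [ 8.   8.6 41.9] [0.5339 0.2544 0.1135]
   60 [354.58 241.28] [ 8.5  9.4 59.9] [0.5333 0.2537 0.1135]
   70 [354.57 241.18] [ 8.9  9.9 66.7] [0.5332 0.2535 0.1135]
btn 237.5 192.5 [0.5305 0.2495 0.1135] centre grey 50 ring [ 85  85  54  50  48 100  97] [ 89  87  54  50  54 101  82]
   50 [237.47 194.53] [3.1 1.4 2.5] [0.5264 0.2495 0.1135]
   60 [237.13 192.19] [ 7.8  7.2 42.1] [0.5312 0.2503 0.1135]
   70 [237.05 192.12] [ 8.4  8.1 53.3] [0.5313 0.2505 0.1135]
hole 237.3 144.2 [ 0.5494 -0.1746  0.078 ] centre grey 59 ring [124 123 105  59 118 123  68] [123 123  58  59  80 123 123]
   85 [236.73 143.72] [ 7.   4.1 22.6] [ 0.5496 -0.1771  0.078 ]
   100 [236.76 143.68] [ 7.9  5.  29.8] [ 0.5494 -0.1771  0.078 ]
   115 [236.75 143.7 ] [ 8.9  6.2 40.4] [ 0.5495 -0.1771  0.078 ]
hole 445.5 184.5 [ 0.5501 -0.1761  0.078 ] centre grey 95 ring [114 112  61  95 103 111 114] [115 114  93  95  50 113 114]
   85 [446.72 183.34] [ 6.9  8.  30.8] [ 0.5525 -0.1787  0.078 ]
   100 [445.87 183.71] [ 8.6  9.6 59.4] [ 0.5518 -0.1769  0.078 ]
   115 [444.99 184.03] [ 17.   17.  217.3] [ 0.5511 -0.1751  0.078 ]
[[0.5647 0.3544 0.04  ]
 [0.5559 0.1415 0.04  ]
 [0.4975 0.1434 0.04  ]
 [0.5063 0.355  0.04  ]]
[ 0.52203426 -0.14814398  0.078     ] [ 0.51722293 -0.20032651  0.078     ] [ 0.52204731 -0.14293525  0.078     ]
[282.39221796 243.07507554]
```

```bash
cat >> h.py <<'E'
def down(th): a=np.pi/4+th/2; return [0,np.cos(a),np.sin(a),0]
B=np.array([.531,.250]); H=np.array([.5505,-.177])
E
python3 - <<'E'
from h import *
for th in(-.04,np.pi-.04):
  for p in((*B,.09),(*B,.25),(*H,.25),(*H,.12)): 
    q=inverse_kinematics(list(p),down(th)); print(th,p,None if q is None else np.round(q,2))
th=-.04
q=[inverse_kinematics([*B,.09],down(t)) for t in(-.04,np.pi-.04)]
th=-.04 if abs(q[0][5])<abs(q[1][5]) else np.pi-.04
print(th)
move_to([*B,.22],down(th))
move_l([*B,.16],.15)
T=get_image("top");S=get_image("scene")
v=np.vstack([S["frame"][150:300,250:450],T["frame"][120:270,140:340]]); cv2.imwrite("pics/pre.png",cv2.convertScaleAbs(cv2.resize(v,None,fx=2,fy=2),alpha=1.5))
s=state();print(s["time"],s["ee_pos"],s["ft_force"])
E
```

```text
-0.04 (np.float64(0.531), np.float64(0.25), 0.09) [ 0.38  0.07  1.5  -0.    1.57  0.42]
-0.04 (np.float64(0.531), np.float64(0.25), 0.25) [ 0.38  0.06  1.23 -0.    1.85  0.42]
-0.04 (np.float64(0.5505), np.float64(-0.177), 0.25) [-0.37  0.04  1.25 -0.    1.85 -0.33]
-0.04 (np.float64(0.5505), np.float64(-0.177), 0.12) [-0.37  0.04  1.48 -0.    1.62 -0.33]
3.101592653589793 (np.float64(0.531), np.float64(0.25), 0.09) None
3.101592653589793 (np.float64(0.531), np.float64(0.25), 0.25) None
3.101592653589793 (np.float64(0.5505), np.float64(-0.177), 0.25) None
3.101592653589793 (np.float64(0.5505), np.float64(-0.177), 0.12) NoneTraceback (most recent call last):
  File "<stdin>", line 7, in <module>
TypeError: 'NoneType' object is not subscriptable
```

```bash
python3 - <<'E'
from h import *
q=down(-.04)
move_to([*B,.20],q); print(state()["time"],state()["ee_pos"])
move_l([*B,.0905],.12)
s=state();print(s["time"],s["ee_pos"],s["ft_force"])
close()
s=state();print(s["time"],s["ee_pos"],s["ft_force"],s["finger_gap"])
if s["finger_gap"]>.024:
    move_l([*B,.19],.15)
    s=state();print(s["time"],s["ft_force"],s["finger_gap"])
S=get_image("scene");T=get_image("top")
v=np.hstack([S["frame"][120:320,250:450],T["frame"][100:300,140:340]]); cv2.imwrite("pics/grasp.png",cv2.convertScaleAbs(cv2.resize(v,None,fx=2,fy=2),alpha=1.5))
E
```

```text
1.75 [0.53058675 0.25100009 0.20016981]
2.8167 [0.53152952 0.25025048 0.09166891] [-0.84409076 -0.36959124 -0.08769381]
3.775 [0.53099505 0.24998848 0.09045483] [ 0.13892521  0.89531527 -0.22816059] 0.027770583402157434
4.5917 [-0.34292484  0.02759058 -2.75231408] 0.027472471210619326
```

View pics/grasp.png

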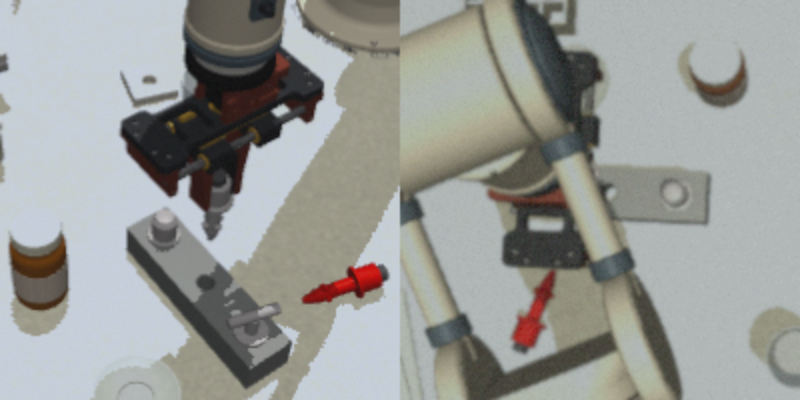

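The pin is held, with a finger gap of 27.5 mm. It hangs free below the gripper at scene crop (215,215). The red look-alike has tipped over and now lies on the table at about scene (422,262); it's still on the surface. Next I carry the pin to a hover above the lug.

```bash
python3 - <<'E'
from h import *
q=down(-.04)
move_l([*B,.25],.2)
move_to([*H,.25],q)
move_l([*H,.170],.15); hold(.3)
s=state();print(s["time"],s["ee_pos"],s["ft_force"],s["finger_gap"])
S=get_image("scene"); np.save("hov.npy",S,allow_pickle=True)
print("hole px",proj(S,[.5495,-.1771,.078]),"tip px pred",proj(S,[*H,.096]),"ball",proj(S,[*H,.170-.014-.033]))
v=S["frame"][90:190,180:300]; cv2.imwrite("pics/hov.png",cv2.convertScaleAbs(cv2.resize(v,None,fx=6,fy=6,interpolation=cv2.INTER_CUBIC),alpha=1.5))
E
```

```text
7.7 [ 0.55086174 -0.17715717  0.17105996] [-0.81147601  0.74042221 -2.35811492] 0.027363221638872087
hole px [236.74124194 143.69855714] tip px pred [235.64568418 138.36677688] ball [234.45686696 129.87569909]
```

View pics/hov.png

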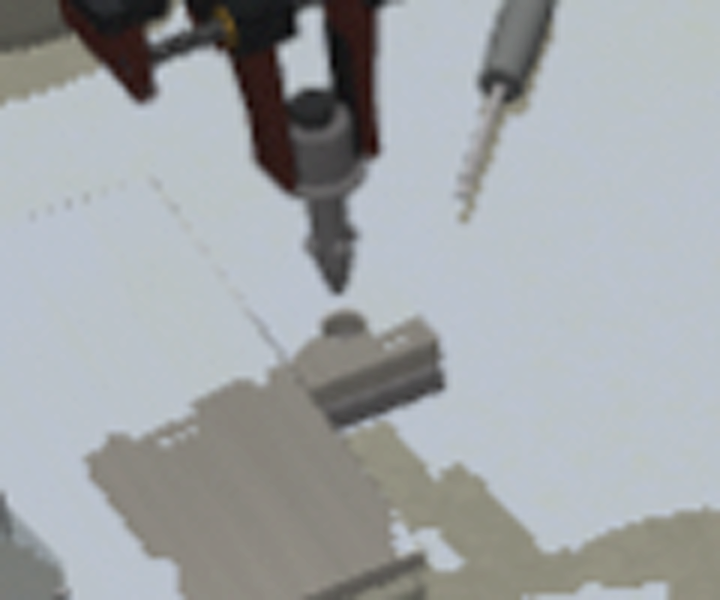

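```bash
python3 - <<'E'
from h import *
S=np.load("hov.npy",allow_pickle=True).item()
g=cv2.cvtColor(S["frame"],6); print(g[124:148,226:246])
e=state()["ee_pos"]; H=e[:2]
for d in(.010,.018,.036,.055,.0585):
  print(d,proj(S,[*H,e[2]-.014-d]))
for a in range(0,360,45):
  print(a,"tip",proj(S,[*(H+.003*np.array([np.cos(a*np.pi/180),np.sin(a*np.pi/180)])),e[2]-.074]).round(2),"hole",proj(S,[.5495+.0092*np.cos(a*np.pi/180),-.1771+.0092*np.sin(a*np.pi/180),.078]).round(2))
E
```

```text
[[128 129 128 128 110  70  48  49  48  47  45  73 112 128 129 128 128 129
  128 128]
 [128 128 128 127 115  78  49  50  49  47  45  67 110 129 128 128 128 129
  129 128]
 [128 129 128 128 125  95  48  50  50  47  45  68 110 128 129 128 129 128
  129 128]
 [128 128 128 129 128  99  48  49  49  48  46  56  86 117 129 129 128 128
  129 128]
 [128 128 128 128 127 102  54  49  51  48  47  44  60  98 121 128 128 128
  128 128]
 [128 128 129 129 118  87  55  50  51  49  46  44  48  86 118 129 128 128
  128 128]
 [128 128 128 128 109  76  64  52  50  53  63  57  75 108 124 128 129 128
  128 129]
 [128 129 128 129 109  76  61  51  51  57  67  61  76 113 128 129 128 128
  129 129]
 [129 127 128 128 123  99  62  46  50  54  56  51  69 111 128 128 128 128
  128 129]
 [128 128 129 128 128 122  89  46  49  49  48  45  80 116 129 128 128 128
  129 128]
 [128 129 128 128 128 128 106  64  49  49  49  44  84 118 129 129 128 128
  128 128]
 [128 128 128 128 128 129 123  90  44  47  45  51  98 126 129 129 129 129
  128 129]
 [128 128 128 129 128 128 128 105  59  42  41  51 104 128 128 129 129 128
  128 
[... 766 characters left out ...]
94]
 [129 128 128 129 128 116 104  94  83  87  84  79  83  86  88  89  96  93
   87  88]
 [118 129 128 129 116  96  91  90  90  92  89  87  89  89  90  90  88  88
  108 102]]
0.01 [233.26318401 122.18664384]
0.018 [233.62966208 124.80556534]
0.036 [234.4420126  130.60591664]
0.055 [235.28156561 136.59349429]
0.0585 [235.43425472 137.68169002]
0 tip [234.45 138.62] hole [233.57 145.15]
45 tip [235.21 138.93] hole [235.85 146.11]
90 tip [236.13 138.78] hole [238.66 145.65]
135 tip [236.68 138.26] hole [240.33 144.04]
180 tip [236.54 137.67] hole [239.89 142.25]
225 tip [235.79 137.37] hole [237.62 141.31]
270 tip [234.87 137.52] hole [234.84 141.77]
315 tip [234.32 138.03] hole [233.16 143.35]
```

```bash
cat >> h.py <<'E'
def edges(g,axis,i,lo,hi,thr):
    "subpixel outer crossings of thr along row/col i between lo and hi"
    l=(g[i] if axis==0 else g[:,i]).astype(float); w=np.where(l[lo:hi]<thr)[0]+lo; a,b=w[0],w[-1]
    return a-(thr-l[a])/(l[a-1]-l[a]), b+(thr-l[b])/(l[b+1]-l[b])
E
python3 - <<'E'
from h import *
s=state(); e=s["ee_pos"]; print(e,s["time"])
S=get_image("scene"); g=cv2.cvtColor(S["frame"],6)
zo=e[2]-.0145
ax=[proj(S,[*e[:2],zo-d]) for d in(0,.06)]
for r in(123,124,125,136,137):
    a=edges(g,0,r,226,244,88); px=np.interp(r,[ax[0][1],ax[1][1]],[ax[0][0],ax[1][0]])
    print(r,np.round(a,2),"obs-pred dx",round(np.mean(a)-px,2))
for c in(235,236): 
    print("tip bottom",c,edges(g,1,c,130,140,88)[1])
print("pred bottom",max(proj(S,[e[0]+.003*np.cos(t),e[1]+.003*np.sin(t),zo-.06])[1] for t in np.linspace(0,6.28,90)))
print("hole",edges(g,0,144,229,243,95),[edges(g,1,c,141,145,95)[0] for c in(236,237,238)])
E
```

```text
[ 0.55074794 -0.17713096  0.1707482 ] 7.75
123 [229.75 237.27] obs-pred dx 0.13
124 [230.49 237.38] obs-pred dx 0.42
125 [230.74 237.49] obs-pred dx 0.46
136 [233.36 237.72] obs-pred dx 0.34
137 [234.27 237.32] obs-pred dx 0.45
tip bottom 235 138.3
tip bottom 236 138.67142857142858
pred bottom 139.09236834930607
hole (np.float64(233.10526315789474), np.float64(240.625)) [np.float64(141.55555555555554), np.float64(141.42424242424244), np.float64(141.5)]
```

The pin and hole line up within about 0.5 mm in the same camera. I'll apply a small correction and lower the pin with force checks.

```bash
python3 - <<'E'
from h import *
P=[.5506,-.1767]
move_l([*P,.156],.1); f0=state()["ft_force"]; print(f0)
z=.156
while z>.127:
    z-=.003 if z>.131 else .001
    move_l([*P,z],.06)
    s=state(); f=s["ft_force"]-f0
    print(round(z,4),s["ee_pos"].round(4),f.round(1),s["moment"].round(2),s["time"])
    if f[2]>4 or np.hypot(*f[:2])>8: break
E
```

```text
[-0.40311175  0.09491334 -1.76440968]
0.153 [ 0.5506 -0.1767  0.153 ] [-0.5 -0.9 -0.3] [-0.04  0.08 -0.01] 8.3417
0.15 [ 0.5505 -0.1767  0.1498] [ 0.5 -0.   0.5] [-0.04  0.07 -0.  ] 8.5917
0.147 [ 0.5505 -0.1766  0.1467] [ 0.3 -0.   0.4] [-0.07  0.06 -0.07] 8.8417
0.144 [ 0.5505 -0.1767  0.1437] [ 0.9 -0.4 -0.1] [-0.06  0.12  0.02] 9.0917
0.141 [ 0.5505 -0.1767  0.1407] [-0.5 -0.7 -0.6] [-0.02  0.04  0.02] 9.3417
0.138 [ 0.5505 -0.1766  0.1376] [ 0.6 -0.1 -0.5] [-0.05  0.02 -0.02] 9.5917
0.135 [ 0.5505 -0.1766  0.1347] [ 0.4 -0.9  0. ] [-0.1   0.06 -0.04] 9.8417
0.132 [ 0.5505 -0.1766  0.1317] [0.6 1.4 0.4] [-0.04  0.02 -0.03] 10.0917
0.129 [ 0.5505 -0.1767  0.1288] [ 0.3 -0.7 -0.4] [-0.02  0.12  0.04] 10.3417
0.128 [ 0.5508 -0.1768  0.1284] [ 0.6 -0.2  2. ] [-0.07  0.12 -0.01] 10.5917
0.127 [ 0.5511 -0.1769  0.1284] [0.5 0.1 7.7] [-0.    0.19 -0.03] 10.8417
```

The pin is seated on its balls: contact came at TCP z = 0.1284, and 0.1285 was expected. I'll release it, rise and look.

```bash
python3 - <<'E'
from h import *
P=[.5506,-.1767]
move_l([*P,.1285],.03); gripper_open(); print(state()["ft_force"],state()["time"])
move_l([*P,.185],.12); close(); 
s=state(); print(s["ee_pos"],s["ft_force"],s["finger_gap"],s["time"])
S=get_image("scene");T=get_image("top"); np.save("rel.npy",[S,T],allow_pickle=True)
print("btn pred",proj(S,[*P,.1515]),"tipof fingers",proj(S,[*s["ee_pos"][:2],s["ee_pos"][2]-.008]))
v=S["frame"][80:180,180:300]; cv2.imwrite("pics/rel.png",cv2.convertScaleAbs(cv2.resize(v,None,fx=6,fy=6,interpolation=cv2.INTER_CUBIC),alpha=1.5))
E
```

```text
[ 0.30517587 -0.42397354  0.18545032] 12.125
[ 0.55060363 -0.17665773  0.1849923 ] [-0.59964535  0.50536132 -0.97843904] 0.0004203993487481526 14.0917
btn pred [233.19006768 120.68602072] tipof fingers [232.00275948 112.12657131]
```

View pics/rel.png

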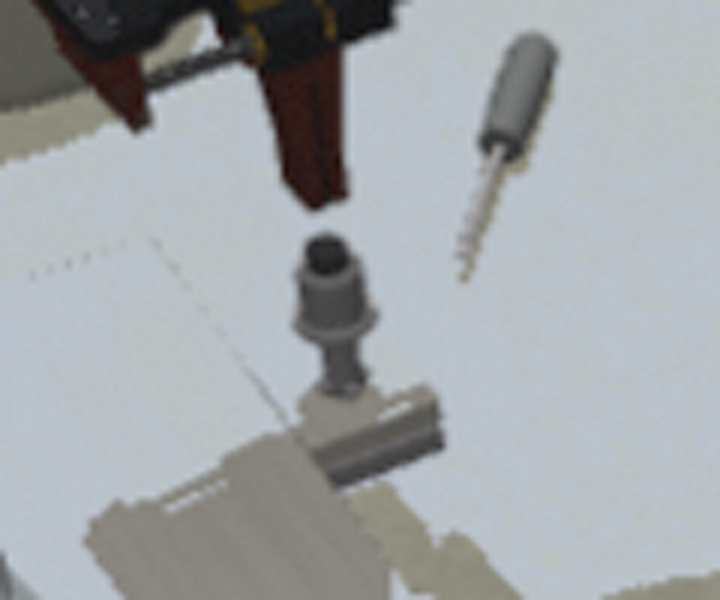

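The pin stands upright on the lug, with its button top at about scene (233.9,120.4), right below the closed fingertips. Now I press.

```bash
python3 - <<'E'
from h import *
P=[.5506,-.1767]
f0=state()["ft_force"]; z=.162; move_l([*P,z],.08)
while z>.1155:
    z-=.0025 if z>.122 else .001
    move_l([*P,z],.05)
    s=state(); f=s["ft_force"]-f0
    print(round(z,4),s["ee_pos"].round(4),f.round(1),round(s["time"],2))
    if f[2]>14 or np.hypot(*f[:2])>10: break
S=get_image("scene")
v=S["frame"][80:180,180:300]; cv2.imwrite("pics/press.png",cv2.convertScaleAbs(cv2.resize(v,None,fx=6,fy=6,interpolation=cv2.INTER_CUBIC),alpha=1.5))
E
```

```text
0.1595 [ 0.5507 -0.1768  0.1599] [-1.   0.6  0.8] 14.88
0.157 [ 0.5508 -0.1768  0.1575] [-0.2  0.6  3.9] 15.12
0.1545 [ 0.5505 -0.1767  0.1543] [-1.1  0.7  0.8] 15.38
0.152 [ 0.5502 -0.1765  0.1508] [-0.4  0.3  0.3] 15.62
0.1495 [ 0.5504 -0.1766  0.149 ] [-0.5 -0.2  1.6] 15.88
0.147 [ 0.5505 -0.1766  0.1468] [-0.4  1.1  1.6] 16.12
0.1445 [ 0.5505 -0.1767  0.1442] [0.2 0.4 0. ] 16.38
0.142 [ 0.5505 -0.1767  0.1417] [-0.5  1.   0.5] 16.62
0.1395 [ 0.5505 -0.1767  0.1392] [-0.5  0.6  0.5] 16.88
0.137 [ 0.5505 -0.1766  0.1367] [-0.1  0.1  0.8] 17.12
0.1345 [ 0.5505 -0.1767  0.1343] [0.1 1.4 0.1] 17.38
0.132 [ 0.5505 -0.1767  0.1317] [1.  0.9 0.7] 17.62
0.1295 [ 0.5505 -0.1766  0.1292] [-1.2  1.   0.8] 17.88
0.127 [ 0.5505 -0.1767  0.1267] [-0.3  1.3  0.9] 18.12
0.1245 [ 0.5505 -0.1766  0.1242] [0.1 0.6 0.6] 18.38
0.122 [ 0.5507 -0.1768  0.1225] [-1.   0.5  4.3] 18.62
0.121 [ 0.5507 -0.1768  0.1213] [-1.4  1.   4.1] 18.88
0.12 [ 0.5507 -0.1768  0.1201] [-2.1  0.8  3.6] 19.12
0.119 [ 0.5507 -0.1767  0.1191] [-0.9  0.2  4.5] 19.38
0.118 [ 0.5507 -0.1767  0.1181] [0.8 0.4 6. ] 19.62
0.117 [ 0.5508 -0.1768  0.1178] [-1.5  0.4  8.3] 19.88
0.116 [ 0.5508 -0.1768  0.1177] [-3.1  2.  11.4] 20.12
0.115 [ 0.5509 -0.1768  0.1177] [-4.   1.8 15.1] 20.38
```

View pics/press.png

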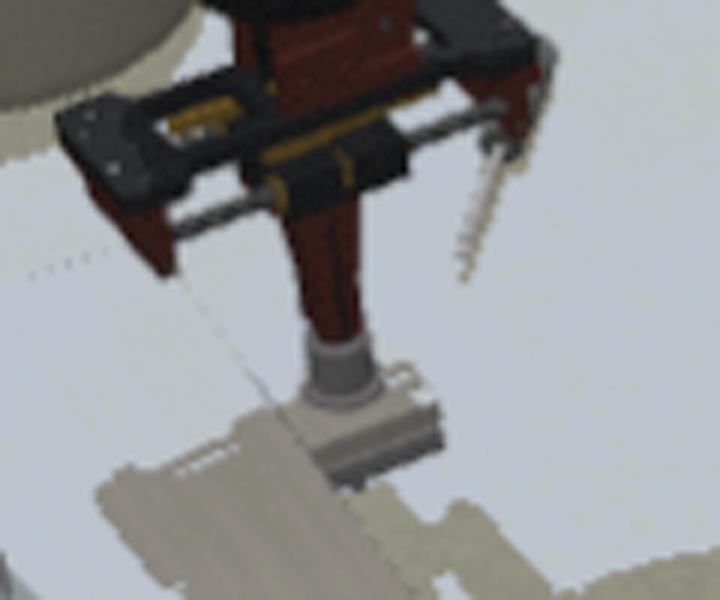

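The shoulder sits on the lug. The fingertips stopped at z = 0.1097, which matches the 0.1095 expected with the pin home and the button fully pressed. I'll let go and check.

```bash
python3 - <<'E'
from h import *
P=[.5506,-.1767]
move_l([*P,.135],.06); move_l([*P,.23],.15)
move_to([.42,-.05,.30],down(-.04)); hold(.5)
s=state(); print(s["time"],s["ft_force"])
S=get_image("scene");T=get_image("top")
print("btn up",proj(S,[*P,.1155]),"btn down",proj(S,[*P,.1095]))
v=np.hstack([S["frame"][110:180,200:280],T["frame"][145:215,410:490]]); cv2.imwrite("pics/end.png",cv2.convertScaleAbs(cv2.resize(v,None,fx=5,fy=5,interpolation=cv2.INTER_CUBIC),alpha=1.5))
E
```

```text
22.9917 [0.14841746 0.5891654  0.11518613]
btn up [234.8189927  132.34086016] btn down [235.08401123 134.23449973]
```

View pics/end.png

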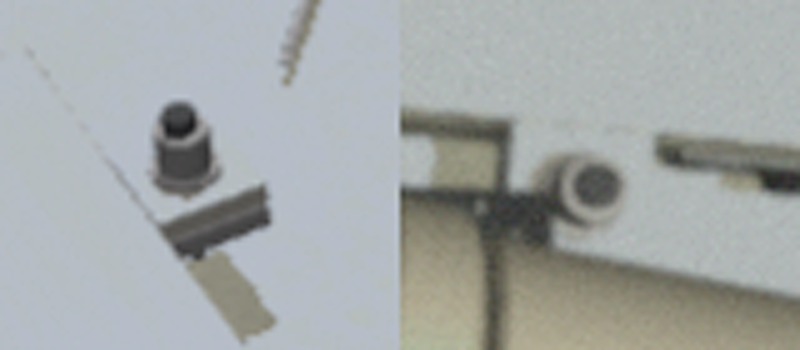

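The shoulder is flat on the lug. The button top is at about scene (236,131.8), which fits "up" (132.3) and not "pressed" (134.2). Nothing is touching it.

```bash
python3 -c "
from bench import *
job_done()"
```

```text
the job is handed in; nothing more can be done
```

The ball-lock pin is home in the shaker's lugs, and the job was handed in at about 23 s. I took the button pin from the middle hole of the stand and set it in the lug holes, where it hung on its balls. Then I pressed the button with the closed fingertips until the pin slid down, and let go.

**Pin home:** the fingertips stopped at z = 0.1097 m, against 0.1095 m expected, with about 15 N on the button. The last picture shows the shoulder on the upper lug.

**Button back up:** its top was at image row 131.8; 132.3 was expected if up and 134.2 if pressed. The gripper was clear of everything. I could not see the balls under the lower lug, so that they have locked is inferred from the button being up.

**Something went wrong:** the red look-alike pin beside the stand tipped over around the time of the grasp, probably brushed by a finger. It lay on the table when last seen, and I left it there.

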